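# Gauge the lap spindle and show the rod for reading

### The job

Take the gauge rod by its orange handle from its rest, slide it tip first down the slanting brass guide tube of the spindle housing until its collar stops on the tube's mouth, and keep it pressed there gently for about a second. Then draw it right out and hold it level with the tip over the middle of the white reading tile, about three centimetres above it; finish while still holding it there, touching nothing else. Leave all the other things on the bench where they are.

Things in the scene. Friction and masses are not known exactly. Their poses are not given: they have to be found in the camera images.
- rod_grip (a point): Loose gauge rod (about 150 g) at the centre of its orange handle (60 long, 16 wide, 20 mm high; grip across the 16). A straight 10 mm steel bar along its x axis; +x runs from tip to handle and tail, z up as it lies. Collar's front face at x = -60 mm, tip at -160, tail end at +55. It starts level, axis 70 mm above the table, in V posts at x = -105 and +45 mm.
- rod_collar (a point): Centre of the front (tip side) face of the rod's brass collar, 36 mm diameter, 8 mm thick; the face that stops on the tube's mouth. Axes as rod_grip.
- rod_tip (a point): Rounded tip of the gauge rod, on its axis, 100 mm ahead of the collar's front face, marked with black and red bands. Axes as rod_grip.
- rest: Fixed rod rest: blue base plate 190 x 60 x 8 mm with two dark steel V posts, each 10 mm long in x; between them the room beside and under the handle is free. Origin on the table under the centre of the rod's handle; x axis along the rod, towards its tail.
- tube: Fixed straight brass guide tube, 110 mm long, bore 16 mm, flared over its last 16 mm to 26 mm at the mouth (34 mm over the rim). Origin: centre of the mouth, in the rim's plane, 150 mm above the table; z points out along the centre line, 30 degrees above level, roughly towards the robot's right (-y). The bore is empty: the rod slides freely until the collar meets the rim, a rigid stop.
- housing: Fixed grey round spindle housing carrying the tube: foot 124 mm, body 96 mm diameter, 70 mm high, with an upright brass spindle, 24 mm diameter, up to 130 mm, standing 33 mm from the middle on the side away from the mouth. Origin under its middle on the table; the tube's mouth lies 100 mm along its x axis and 150 mm up.
- tile_top (a point): Centre of the top face of the white reading tile, 80 x 80 mm, on a fixed black block 90 x 90 mm; the top face is 60 mm above the table.
- lap: Loose steel lap disc lying flat, 120 mm diameter, 8 mm thick, with a 20 mm hole; origin under its centre. Leave alone.
- tin: Loose small white round tin, 44 mm diameter, 26 mm high; origin under its centre. Leave alone.
- bottle: Loose green bottle, 44 mm diameter, 120 mm high; origin under its centre. Leave alone.
- dop: Loose small upright brass dop, 22 mm diameter, 60 mm high; origin under its centre. Leave alone.
- brush: Loose small brush lying flat; origin under its middle. Leave alone.
- cup: Loose blue mug, 72 mm diameter, 85 mm high; origin under its centre. Leave alone.
- jar: Loose amber jar, 56 mm diameter, 70 mm high; origin under its centre. Leave alone.
Things that resemble listed ones, but are neither listed nor needed, are in the scene too. What is shaped like the rest but red is not meant.

How it is judged:
By the outcome, as a careful person would: the job done as asked, in the order asked, and still so for the second after the job is handed in, while the arm keeps its last pose, push and grip.
It also fails if it takes over 58 s, if anything falls off the work surface, if the arm or the gripper's body presses on something with over 40 N, if the wrist force passes 120 N, or if a joint passes its speed limit or range.

### The arm

A 7-joint arm with a two-finger parallel gripper is mounted at the origin on the work surface. World frame = base frame: x ahead of the robot, y to its left, z up, the work surface at z = 0. Lengths are in m, angles in rad, forces in N, time in s.
With the tool pointing down it reaches from about 0.4 to 0.9 m from the base axis. Payload 5.5 kg.
Tool frame: the origin (TCP) lies midway between the tips of the shut fingers; the grasp point (between the pads) lies 19 mm behind it; z points along the fingers, y is the line along which they close (so a half turn about z gives the same grasp; the last joint's range is limited). The gripper opens to 92 mm and grips with 3 to 60 N. Pads are 19 mm wide; open, the fingers measure 130 mm over their backs; the gripper's body (75 mm by 190 mm) begins 47 mm behind the grasp point.
Start: joints at [1.55, 0.501, -0.427, 1.55, 0.221, 1.138, -0.21], TCP at [0.182, -0.624, 0.227] pointing down, gripper open.
Joint ranges: [-2.88, 2.88], [-0.31, 2.03], [-1.54, 1.56], [0.2, 2.42], [-1.41, 4.55], [0.19, 2.02], [-2.57, 2.57]. Speed limits (rad/s): [2.57, 2.57, 3.14, 3.14, 3.14, 3.14, 3.14].

### API

Orientations are given as a unit quaternion [x, y, z, w].
In Python, from station import readout, viewer, order, nets gives the robot as it stands. The module is installed in compiled form; this text tells all that it offers.
- The arm moves only by the tool servo_tool, never from a script. Its argument "motion" is a list of rows, each a list of 3 entries, a list of its own where there are three numbers: the shift along the tool's x, y, z in cm, then the turn, a rotation vector about the tool's x, y, z in degrees, then the opening, from 0 (shut) to 1 (fully open). A call has 1 to 20 rows; each row shifts and turns the commanded pose from where the row before left it, along the tool's axes as they then stand; what a row does not reach is not made up. A row lasts 1/12 s, in which the tool goes at most 41.7 mm and 7.16 degrees, less where a joint would pass 70% of its speed; a pose out of reach is approached as far as the arm can. A call with a gripper value outside its range is refused whole. The fingers move at their own pace and stop on an object; "newtons" is the grip in N (left out, the last holds). Time passes only in rows, so rows that do not move let the fingers close. It gives the time, the measured TCP pose, the force, the opening and the grip force at its end, in the units of the state.
- readout.read_state(): the state, without advancing time (a new reading comes with each control period).
- viewer.camera(name): name is "side" or "top"; returns (picture, depth): 384x512x3 uint8, red, green, blue; 384x512 float32, m along the optical axis (not along the pixel's ray), 0 where there is no reading.
- viewer.camera_info(name): a dict with "fx", "fy", "cx", "cy" (pixels), "R" (3x3) and "t" (3): a world point X has camera coordinates R X + t. Camera axes: x right, y down, z forward; pixel columns grow to the right and rows downward; lengths in m; the calibration is good to about 2 mm. A picture is of the moment at which its call begins. camera_info takes no time and is no camera call.
- order.hand_in(): hands the job in; it is judged then, once.
Trained networks look in the newest picture that a camera, given by its name, has taken for a name from the list of things; names that differ only in an ending like _2 or _b are one class to them, and where a whole thing is asked for, a point or a joint stands for the part that bears it (a point fixed in the world has none). Each returns a list of dicts, best first, with "confidence" (0 to 1); they miss things now and then, are a little off and sometimes report something else, mostly with a low value. They report only what shows in the picture. A call takes as long as a camera call. They do not tell look-alikes from the thing itself.
- nets.find_in(camera, thing): "rect" ([left, top, width, height] as shares, 0 to 1, of the picture: columns of its width, rows of its height, round what is visible of it).
The state is a dict: "clock": time; "joint_positions": joint angles; "qd": joint speeds; "tau": joint torques, N m; "tcp_pos": TCP position; "tcp_rot": TCP orientation; "wrist_force": force on the tool from outside, world axes, zero at the start; "moment": the same for the moment, N m; "grip_width": finger opening in m; "gripper_force": force on a finger pad.
Only numpy, scipy, OpenCV 4.12 (cv2) and the standard library are available. Lean on these libraries where they do the work, as an engineer would, in place of code of your own. Each camera call takes 0.05 s, during which the arm holds its last target. There are 200 camera calls.

## Working session

There is one attempt and no reset: what is moved stays moved. The work goes in short steps, Python scripts to look and compute and a tool call to move; the robot and the scene stay as the last step left them, time stands still between calls to the robot, and variables do not carry over. Pictures are saved under pics/ and viewed, at most 10 in all, crops included, and the job is handed in when it is done.

Besides the shell and the picture viewer there is one more tool, called after "Request:" as name(argument=value, ...), one argument or row to a line, values as JSON. servo_tool: Moves the arm, as the interface text tells. Its arguments: {"type":"object","properties":{"motion":{"type":"array"},"newtons":{"type":"number"}},"required":["motion"]}

```bash
mkdir -p pics; ls; python3 - <<'E'
from station import readout, viewer, order, nets
import cv2,numpy as np
for c in("side","top"):
    p,d=viewer.camera(c); cv2.imwrite(f"pics/{c}0.png",cv2.resize(p[:,:,::-1],(800,600),interpolation=cv2.INTER_CUBIC)); np.savez(f"{c}0.npz",p=p,d=d)
    i=viewer.camera_info(c); print(c,{k:np.round(v,3).tolist() for k,v in i.items()})
    for n in("rod_grip","rod_collar","rod_tip","rest","tube","housing","tile_top"):
        print(n,[(round(r["confidence"],2),[round(r["rect"][0]*512),round(r["rect"][1]*384),round(r["rect"][2]*512),round(r["rect"][3]*384)]) for r in nets.find_in(c,n)[:3]])
s=readout.read_state();print(s)
E
```

```text
pics
side {'fx': 374.419, 'fy': 374.419, 'cx': 255.028, 'cy': 193.197, 'R': [[0.988, -0.154, -0.005], [-0.091, -0.561, -0.823], [0.124, 0.814, -0.568]], 't': [-0.549, 0.105, 1.095]}
rod_grip [(0.6, [191, 256, 89, 13]), (0.49, [333, 220, 16, 51])]
rod_collar [(0.71, [193, 259, 89, 7]), (0.56, [266, 184, 36, 24])]
rod_tip [(0.84, [193, 257, 90, 11])]
rest [(0.69, [208, 256, 77, 38]), (0.68, [313, 174, 27, 38]), (0.55, [92, 303, 89, 50])]
tube [(0.72, [216, 136, 27, 20])]
housing [(0.75, [207, 134, 40, 45])]
tile_top [(0.97, [219, 197, 37, 42])]
top {'fx': 470.542, 'fy': 470.542, 'cx': 263.656, 'cy': 194.203, 'R': [[-0.028, -1.0, -0.005], [-0.996, 0.028, -0.083], [0.083, 0.003, -0.997]], 't': [-0.02, 0.56, 1.472]}
rod_grip [(0.77, [341, 188, 7, 68])]
rod_collar [(0.54, [339, 195, 8, 44]), (0.46, [280, 117, 61, 20])]
rod_tip [(0.68, [259, 200, 28, 33]), (0.67, [339, 186, 8, 68])]
rest [(0.72, [328, 189, 21, 58])]
tube [(0.91, [165, 201, 27, 26])]
housing [(0.83, [152, 198, 44, 44])]
tile_top [(0.86, [258, 197, 32, 36])]
{'clock': 0.8, 'joint_positions': array([ 1.55020809,  0.50088679, -0.42700676,  1.55040791,  0.22080141,
        1.13831435, -0.21031533]), 'qd': array([-8.47558136e-04, -1.58423600e-03, -6.10756584e-04,  5.18691397e-05,
       -1.44283189e-03,  3.98477102e-04,  5.33415927e-04]), 'tau': array([ 4.05298770e-04, -5.66369426e+01, -5.80891013e+00, -2.79488450e+01,
       -6.63435808e-02,  2.03804736e-02,  1.65526575e-05]), 'tcp_pos': array([ 0.1820324 , -0.62398215,  0.22673425]), 'tcp_rot': array([9.89948367e-01, 1.41429243e-01, 1.55999171e-05, 1.98083124e-06]), 'wrist_force': array([-0.13873485,  0.45558897, -0.83742504]), 'moment': array([ 0.01440405, -0.01045655, -0.01653886]), 'gripper_force': 0.0, 'grip_width': 0.09160814628959654}
```

View pics/side0.png

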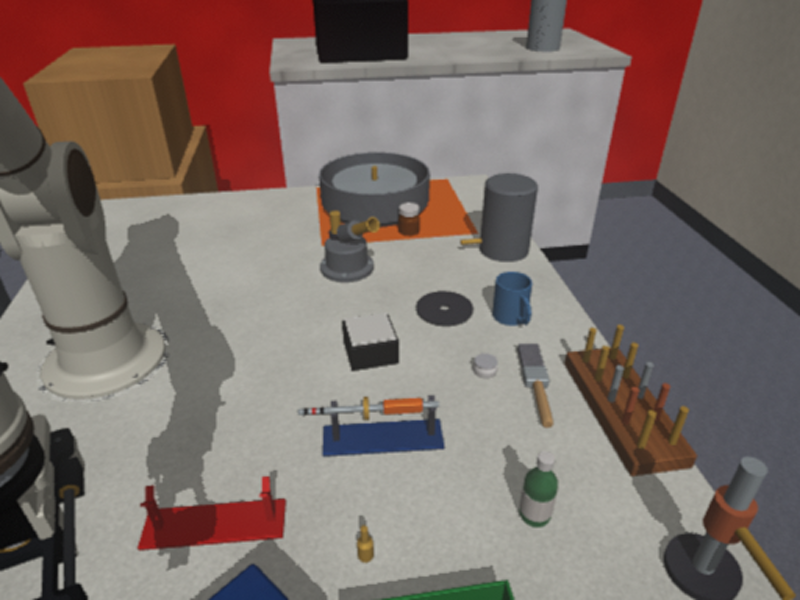

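View pics/top0.png

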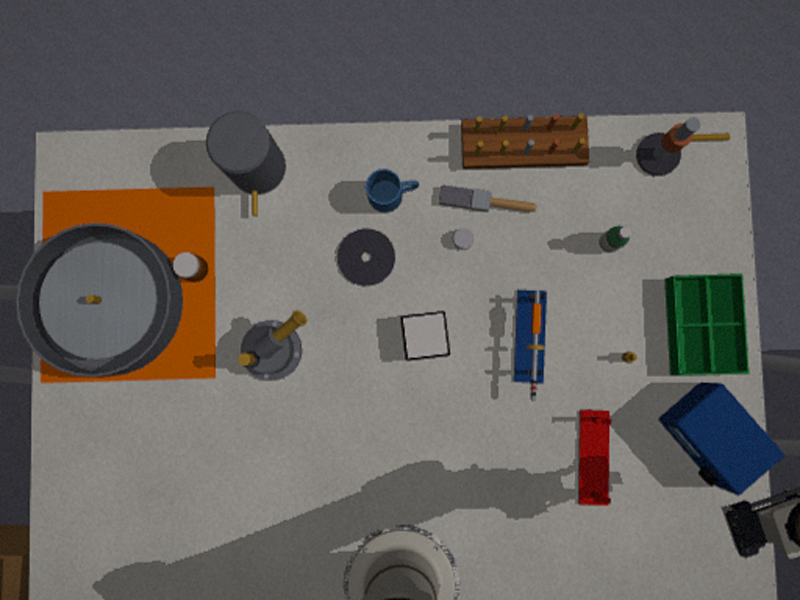

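The gauge rod lies in the blue rest (side 800x600: handle (403,406), tip (305,411); top: handle (537,317), tip (533,395)). The red empty rest (side (212,520), top (594,455)) is the decoy. The tube's mouth is at side (372,225) and top (298,320), and the tile at top (426,335). Next I'll measure these and confirm them in crops.

```bash
cat > h.py <<'E'
import cv2,numpy as np
from station import viewer
def cloud(c,p,d):
    i=viewer.camera_info(c);v,u=np.mgrid[:384,:512]
    X=np.stack([(u-i["cx"])/i["fx"]*d,(v-i["cy"])/i["fy"]*d,d],-1)-np.array(i["t"])
    return X@np.array(i["R"])   # world
def proj(c,X):
    i=viewer.camera_info(c);Y=np.atleast_2d(X)@np.array(i["R"]).T+i["t"]
    return np.c_[i["fx"]*Y[:,0]/Y[:,2]+i["cx"],i["fy"]*Y[:,1]/Y[:,2]+i["cy"]]
def tri(a,b):  # pixel in side, pixel in top -> world
    A=[];B=[]
    for c,q in(("side",a),("top",b)):
        i=viewer.camera_info(c);R=np.array(i["R"]);t=np.array(i["t"])
        for k,(f,o) in enumerate(((i["fx"],i["cx"]),(i["fy"],i["cy"]))):
            s=(q[k]-o)/f;A.append(R[k]-s*R[2]);B.append(s*t[2]-t[k])
    return np.linalg.lstsq(np.array(A),np.array(B),rcond=None)[0]
def load(c,n="0"):
    z=np.load(f"{c}{n}.npz");return z["p"],z["d"],cloud(c,z["p"],z["d"])
E
python3 - <<'E'
from h import *
np.set_printoptions(precision=4,suppress=True)
cen={}
rows=[]
for c,(x0,y0,x1,y1),(a0,b0,a1,b1) in(("side",(190,245,290,295),(200,130,260,185)),("top",(325,180,355,260),(150,190,205,245))):
    p,d,X=load(c); hsv=cv2.cvtColor(p,cv2.COLOR_RGB2HSV)
    h,s,v=[hsv[...,k].astype(int) for k in range(3)]
    box=np.zeros(d.shape,bool);box[y0:y1,x0:x1]=1
    m=box&(h<14)&(s>180)&(v>120)
    # largest component
    n,l,st,ce=cv2.connectedComponentsWithStats(m.astype(np.uint8));k=1+np.argmax(st[1:,4]);m=l==k
    cen[c]=ce[k];P=X[m];print(c,"handle",ce[k],st[k],"cloud med",np.median(P,0),"min",P.min(0),"max",P.max(0))
    bb=np.zeros(d.shape,bool);bb[b0:b1,a0:a1]=1
    m=bb&(h>14)&(h<28)&(s>110)
    n,l,st,ce=cv2.connectedComponentsWithStats(m.astype(np.uint8))
    for k in range(1,n):
        if st[k,4]>8:
            P=X[l==k];print(" brass",ce[k],st[k],P.min(0),P.max(0))
    m=(v>150)&(s<30);bb[:]=0
    w=X[(X[...,2]>.054)&(X[...,2]<.068)&(X[...,0]>.3)&(X[...,0]<.75)&(X[...,1]>-.25)&(X[...,1]<.25)&(v>140)&(s<40)]
    print(" tile",len(w),w.mean(0),w.min(0),w.max(0)) if len(w) else 0
print("tri handle",tri(cen["side"],cen["top"]))
im=[]
for c,(cx,cy) in (("side",(235,262)),("side",(225,155)),("top",(340,218)),("top",(178,218))):
    p=load(c)[0];w=44 if True else 0
    q=p[cy-33:cy+33,max(cx-50,0):cx+50][:,:,::-1] if c=="side" else p[cy-37:cy+37,cx-50:cx+50][:,:,::-1]
    im.append(cv2.resize(q,(400,300),interpolation=cv2.INTER_CUBIC))
cv2.imwrite("pics/crop1.png",np.vstack([np.hstack(im[:2]),np.hstack(im[2:])]))
E
```

```text
side handle [257.5333 259.25  ] [246 255  24   9 180] cloud med [ 0.5173 -0.2858  0.0767] min [ 0.417  -0.9166  0.0644] max [ 0.546  -0.2735  0.7063]
 brass [213.974  140.9091] [211 135   7  15  77] [ 0.417  -0.9166  0.0183] [0.4655 0.5125 0.7063]
 brass [234.6303 144.479 ] [226 139  17  11 119] [0.4902 0.1594 0.1146] [0.5415 0.2226 0.1634]
 tile 463 [ 0.4921 -0.064   0.0585] [ 0.4508 -0.105   0.0553] [ 0.5334 -0.0179  0.0623]
top handle [342. 194.] [342 194   1   1   1] cloud med [ 0.549  -0.2751  0.0761] min [ 0.549  -0.2751  0.0761] max [ 0.549  -0.2751  0.0761]
 brass [185.2258 208.1344] [175 199  21  20 186] [0.4878 0.1654 0.0002] [0.5423 0.2284 0.1679]
 brass [157.3846 229.4487] [152 226  12   8  78] [0.4451 0.2717 0.0655] [0.4673 0.3043 0.1389]
 tile 587 [ 0.4937 -0.0587  0.0603] [ 0.4518 -0.0989  0.0542] [ 0.5338 -0.0168  0.0677]
tri handle [ 0.5347 -0.2756  0.066 ]
```

View pics/crop1.png

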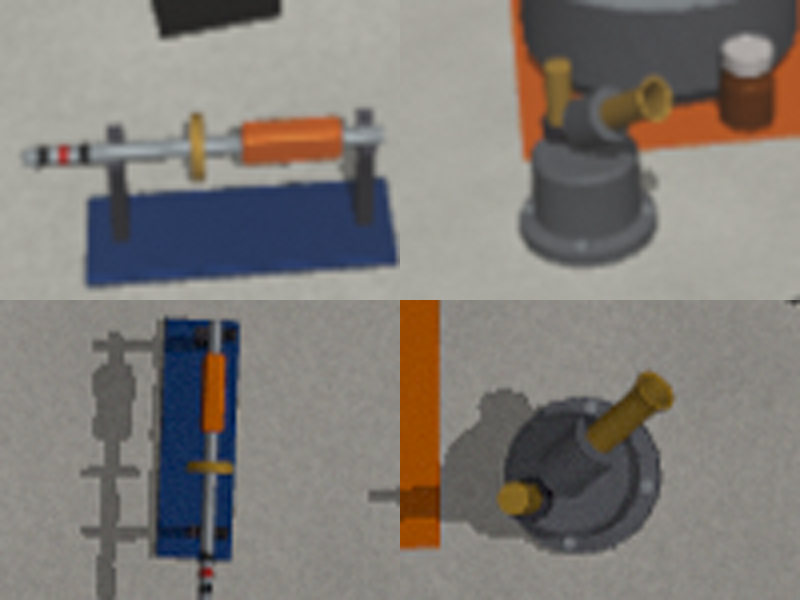

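The crops confirm it: the rod sits in the blue rest with its tip toward the robot (banded tip at top px ≈(340,253)). The tube is on the grey round housing, with its mouth at side px (238.4,143.2) and top px (191.4,202.8). Now the refined numbers.

```bash
python3 - <<'E'
from h import *
np.set_printoptions(precision=4,suppress=True)
M=tri((238.4,143.2),(191.4,202.8));S=tri((213.9,135.2),(156.4,229.9))
print("mouth",M,"spindle",S)
for c,q,n in(("side",(238.4,143.2),M),("top",(191.4,202.8),M),("side",(213.9,135.2),S),("top",(156.4,229.9),S)): print(c,proj(c,n)-q)
d=M-S;print("az",np.degrees(np.arctan2(d[1],d[0])),np.hypot(*d[:2]))
# per-camera mouth position on known height .15, spindle top .13, handle axis .07
def onplane(c,q,z):
    i=viewer.camera_info(c);R=np.array(i["R"]);o=-R.T@i["t"];r=R.T@[(q[0]-i["cx"])/i["fx"],(q[1]-i["cy"])/i["fy"],1];return o+r*(z-o[2])/r[2]
for c,q,w in(("side",(238.4,143.2),(213.9,135.2)),("top",(191.4,202.8),(156.4,229.9))):
    a,b=onplane(c,q,.15),onplane(c,w,.13);print(c,a,b,np.degrees(np.arctan2(*(a-b)[1::-1])),np.hypot(*(a-b)[:2]))
# housing foot/body grey circle (top): body top z=.07
for c in("side","top"):
    p,dd,X=load(c);hsv=cv2.cvtColor(p,cv2.COLOR_RGB2HSV)
    m=(abs(X[...,0]-.485)<.09)&(abs(X[...,1]-.26)<.09)&(X[...,2]>.004)&(X[...,2]<.03)&(hsv[...,2]<120)
    P=X[m][:,:2]
    if len(P)>5:
        from scipy.optimize import least_squares
        h=cv2.convexHull(P.astype(np.float32))[:,0];(cc,r)=cv2.minEnclosingCircle(P.astype(np.float32));print(c,"foot",len(P),cc,r)
# handle & rod
ce={}
for c,b in(("side",(235,250,290,270)),("top",(332,185,350,225))):
    p,dd,X=load(c);hsv=cv2.cvtColor(p,cv2.COLOR_RGB2HSV).astype(int)
    m=np.zeros(dd.shape,bool);m[b[1]:b[3],b[0]:b[2]]=1
    m&=((hsv[...,0]<16)|(hsv[...,0]>172))&(hsv[...,1]>150)&(hsv[...,2]>70)
    v,u=np.nonzero(m);print(c,len(u),u.min(),u.max(),v.min(),v.max(),u.mean(),v.mean());ce[c]=(u.mean(),v.mean())
    l=cv2.fitLine(np.c_[u,v].astype(np.float32),cv2.DIST_L2,0,.01,.01).ravel();print(l,"cloud",np.median(X[m],0))
    print(onplane(c,ce[c],.08 if c=="top" else .074))
    i=onplane(c,ce[c],.08);
    print("dir",np.degrees(np.arctan2(*(onplane(c,np.array(ce[c])+l[:2]*-8*np.sign(l[1] if c=="top" else -l[0]),.08)-i)[1::-1])))
print(tri(ce["side"],ce["top"]))
# tip
def rodline():
    p,dd,X=load("top");v,u=np.nonzero((abs(X[...,2]-.07)<.012)&(abs(X[...,1]+.275)<.03)&(X[...,0]>.35)&(X[...,0]<.62));P=X[v,u]
    l=np.polyfit(P[:,0],P[:,1],1);print("rod cloud n",len(P),"y=",l,"xmin",P[:,0].min(),P[:,0].max(),"yaw",np.degrees(np.arctan(l[0])))
rodline()
E
```

```text
mouth [0.5295 0.1753 0.1479] spindle [0.4547 0.2817 0.1316]
side [[ 0.1071 -0.0104]]
top [[-0.0055  0.1204]]
side [[-0.1373  0.0112]]
top [[ 0.0002 -0.1643]]
az -54.89134373419996 0.13000863103570393
side [0.5287 0.1713 0.15  ] [0.4553 0.2851 0.13  ] -57.17881691784833 0.13545287474261314
top [0.5297 0.175  0.15  ] [0.4543 0.282  0.13  ] -54.8367698508778 0.13099100680600517
side foot 305 (0.474531888961792, 0.24981746077537537) 0.06230098754167557
top foot 375 (0.47833406925201416, 0.2734357714653015) 0.08058260381221771
side 210 246 269 255 264 257.46190476190475 259.3809523809524
[  0.9971  -0.0759 257.4619 259.381 ] cloud [ 0.5184 -0.2858  0.0764]
[ 0.518  -0.2842  0.074 ]
dir -3.0282844676515466
top 93 341 345 194 213 342.9569892473118 203.29032258064515
[  0.008   -1.     342.957  203.2903] cloud [ 0.5209 -0.2764  0.0795]
[ 0.5202 -0.2762  0.08  ]
dir -2.8316456643168135
[ 0.5199 -0.2781  0.0679]
rod cloud n 303 y= [-0.0759 -0.2365] xmin 0.3605795512232105 0.5736729795602115 yaw -4.341756656900847
```

Request:
servo_tool(
  motion=[
    [[3.0,-1.7,0],[0,0,0],1],
    [[3.0,-1.7,0],[0,0,0],1],
    [[3.0,-1.7,0],[0,0,0],1],
    [[3.0,-1.7,0],[0,0,0],1],
    [[3.0,-1.7,0],[0,0,0],1],
    [[3.0,-1.7,0],[0,0,0],1],
    [[3.0,-1.7,0],[0,0,0],1],
    [[3.0,-1.7,0],[0,0,0],1],
    [[3.0,-1.7,0],[0,0,0],1],
    [[3.0,-1.7,0],[0,0,0],1],
    [[3.0,-1.7,0],[0,0,0],1],
    [[3.0,-1.7,0],[0,0,0],1],
    [[3.0,-1.7,0],[0,0,0],1],
    [[3.0,-1.7,0],[0,0,0],1],
    [[0,0,0],[0,0,-7],1],
    [[0,0,0],[0,0,-7],1],
    [[0,0,0],[0,0,-7],1],
    [[0,0,0],[0,0,-7],1],
    [[0,0,0],[0,0,-7],1],
    [[0,0,0],[0,0,-7],1],
  ],
)

```text
clock: 2.47
tcp_pos: [0.5186, -0.2779, 0.2268]
tcp_rot: [0.872, 0.49, -0.0, 0.0]
wrist_force: [-0.0, -0.7, -0.1]
grip_width: 0.0917
gripper_force: 0.0
```

Request:
servo_tool(
  motion=[
    [[0,0,0],[0,0,-7],1],
    [[0,0,0],[0,0,-7],1],
    [[0,0,0],[0,0,-7],1],
    [[0,0,0],[0,0,-7],1],
    [[0,0,0],[0,0,-7],1],
    [[0,0,0],[0,0,-7],1],
    [[0,0,0],[0,0,-7],1],
    [[0,0,0],[0,0,-7],1],
    [[0,0,0],[0,0,-7],1],
    [[0,0,0],[0,0,-7],1],
    [[0,0,0],[0,0,-7],1],
    [[0,0,0],[0,0,-7],1],
    [[0,0,0],[0,0,-7],1],
    [[0,0,0],[0,0,-7],1],
    [[0,0,0],[0,0,-7],1],
    [[0,0,0],[0,0,-7],1],
    [[0,0,0],[0,0,-7],1],
    [[0,0,0],[0,0,0],1],
  ],
)

```text
clock: 3.97
tcp_pos: [0.5185, -0.2782, 0.2265]
tcp_rot: [0.022, 1.0, 0.0, -0.0]
wrist_force: [-0.1, 0.4, 0.1]
grip_width: 0.092
gripper_force: 0.0
```

```bash
cat >> h.py <<'E'
from scipy.spatial.transform import Rotation as Ro
from station import readout
def goal(pos,R):  # shift (cm) in current tool axes, rotvec deg in tool axes, to reach TCP pos & matrix R
    s=readout.read_state();T=Ro.from_quat(s["tcp_rot"])
    r=(T.inv()*Ro.from_matrix(R)).as_rotvec(degrees=True)
    d=np.array(pos)-s["tcp_pos"]
    print("t",round(s["clock"],2),"tcp",s["tcp_pos"].round(4),"q",s["joint_positions"].round(2),"F",s["wrist_force"].round(1),"grip",round(s["grip_width"],4),round(s["gripper_force"],1))
    print("shift now-axes cm",(T.inv().apply(d)*100).round(2),"shift goal-axes cm",(np.array(R).T@d*100).round(2),"rot",r.round(2))
def Rrod(rx,flip=-1): # tool matrix gripping rod with axis rx (tip->tail), tool x = flip*rx, z downwards perpendicular
    rx=np.array(rx)/np.linalg.norm(rx);y=np.cross([0,0,1],rx);y/=np.linalg.norm(y);z=-np.cross(rx,y)
    x=flip*rx;return np.c_[x,np.cross(z,x),z]
def ax(yaw,el=0):
    a,e=np.radians([yaw,el]);return np.array([np.cos(a)*np.cos(e),np.sin(a)*np.cos(e),np.sin(e)])
E
python3 - <<'E'
from h import *
np.set_printoptions(suppress=True)
goal([.52,-.278,.051],Rrod(ax(-3)))
E
```

```text
t 3.97 tcp [ 0.5185 -0.2782  0.2265] q [ 1.28  0.66 -1.2   1.7   0.64  1.25  1.46] F [-0.1  0.4  0.1] grip 0.092 0.0
shift now-axes cm [-0.15  0.02 17.55] shift goal-axes cm [-0.15  0.03 17.55] rot [ 0.03 -0.    0.48]
```

Request:
servo_tool(
  motion=[
    [[-0.1,0,1.5],[0,0,0.5],1],
    [[0,0,1.5],[0,0,0],1],
    [[0,0,1.5],[0,0,0],1],
    [[0,0,1.5],[0,0,0],1],
    [[0,0,1.5],[0,0,0],1],
    [[0,0,1.5],[0,0,0],1],
    [[0,0,1.5],[0,0,0],1],
    [[0,0,1.5],[0,0,0],1],
    [[0,0,1.5],[0,0,0],1],
    [[0,0,1.5],[0,0,0],1],
    [[0,0,1.5],[0,0,0],0.5],
    [[0,0,1.0],[0,0,0],0.5],
    [[0,0,0],[0,0,0],0.5],
    [[0,0,0],[0,0,0],0.5],
  ],
  newtons=10,
)

```text
clock: 5.13
tcp_pos: [0.5194, -0.2776, 0.0512]
tcp_rot: [0.028, 1.0, 0.0, -0.0]
wrist_force: [0.7, -0.5, 0.8]
grip_width: 0.0695
gripper_force: 0.0
```

```bash
python3 - <<'E'
from h import *
goal([.52,-.278,.051],Rrod(ax(-3)))
im=[]
for c,(cx,cy) in (("side",(250,255)),("top",(340,215))):
    p,d=viewer.camera(c);np.savez(c+"1.npz",p=p,d=d)
    im.append(cv2.resize(p[cy-37:cy+38,cx-50:cx+50,::-1],(400,300),interpolation=cv2.INTER_CUBIC))
cv2.imwrite("pics/g1.png",np.hstack(im))
E
```

```text
t 5.13 tcp [ 0.5194 -0.2776  0.0512] q [ 1.16  0.85 -1.    1.81  0.86  0.99  1.3 ] F [ 0.7 -0.5  0.8] grip 0.0695 0.0
shift now-axes cm [-0.06 -0.03  0.02] shift goal-axes cm [-0.06 -0.03  0.02] rot [ 0.04 -0.04 -0.23]
```

View pics/g1.png

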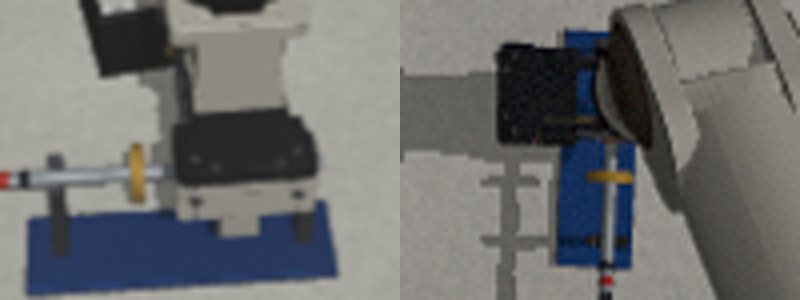

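The gripper straddles the handle between the collar and the rear post (side crop, finger at (240,220), collar at (137,173)). I'll close gently.

Request:
servo_tool(
  motion=[
    [[0,0,0],[0,0,0],0.3],
    [[0,0,0],[0,0,0],0.3],
    [[0,0,0],[0,0,0],0.3],
    [[0,0,0],[0,0,0],0.2],
    [[0,0,0],[0,0,0],0.1],
    [[0,0,0],[0,0,0],0.1],
    [[0,0,0],[0,0,0],0],
    [[0,0,0],[0,0,0],0],
    [[0,0,0],[0,0,0],0],
    [[0,0,0],[0,0,0],0],
  ],
  newtons=6,
)

```text
clock: 6.07
tcp_pos: [0.5195, -0.2797, 0.0519]
tcp_rot: [0.029, 1.0, -0.001, 0.0]
wrist_force: [0.3, -5.4, 0.8]
grip_width: 0.0161
gripper_force: 6.0
```

Request:
servo_tool(
  motion=[
    [[0,-0.2,0],[0,0,0],0],
    [[0,-0.1,0],[0,0,0],0],
    [[0,0,0],[0,0,0],0],
    [[0,0,0],[0,0,0],0],
  ],
  newtons=8,
)

```text
clock: 6.4
tcp_pos: [0.5195, -0.2798, 0.0518]
tcp_rot: [0.028, 1.0, 0.001, 0.0]
wrist_force: [-1.6, 1.9, 2.2]
grip_width: 0.0161
gripper_force: 8.0
```

Request:
servo_tool(
  motion=[
    [[0,0,-0.5],[0,0,0],0],
    [[0,0,-1],[0,0,0],0],
    [[0,0,-1.5],[0,0,0],0],
    [[0,0,-2],[0,0,0],0],
    [[0,0,-2],[0,0,0],0],
    [[0,0,-2],[0,0,0],0],
    [[0,0,-2],[0,0,0],0],
    [[0,0,-2],[0,0,0],0],
    [[0,0,-2],[0,0,0],0],
    [[0,0,-2],[0,0,0],0],
    [[0,0,-2],[0,0,0],0],
    [[0,0,-1],[0,0,0],0],
    [[0,0,0],[0,0,0],0],
    [[0,0,0],[0,0,0],0],
  ],
  newtons=40,
)

```text
clock: 7.57
tcp_pos: [0.5194, -0.281, 0.2522]
tcp_rot: [0.028, 1.0, -0.001, 0.0]
wrist_force: [0.8, -0.5, -1.8]
grip_width: 0.0161
gripper_force: 39.9
```

```bash
cat >> h.py <<'E'
ZT=ax(-55.3,30);MO=np.array([.529,.173,.150])
def pre(g,mo=MO,zt=ZT,gx=0.): # tip g m outside the mouth plane
    R=Rrod(zt);return mo+zt*(.16+gx+g)+.019*R[:,2],R
E
python3 - <<'E'
from h import *
print(pre(.06)[0]);goal(*pre(.06))
im=[]
for c,(cx,cy) in (("side",(240,215)),("top",(340,215))):
    p,d=viewer.camera(c);np.savez(c+"2.npz",p=p,d=d)
    im.append(cv2.resize(p[cy-37:cy+38,cx-50:cx+50,::-1],(400,300),interpolation=cv2.INTER_CUBIC))
cv2.imwrite("pics/g2.png",np.hstack(im))
E
```

```text
[0.64287047 0.00855015 0.24354552]
t 7.57 tcp [ 0.5194 -0.281   0.2522] q [ 1.29  0.63 -1.21  1.66  0.62  1.29  1.47] F [ 0.8 -0.5 -1.8] grip 0.0161 39.9
shift now-axes cm [-10.69  29.61   0.84] shift goal-axes cm [14.96 26.64 -7.64] rot [ 13.58 -27.83  50.84]
```

View pics/g2.png

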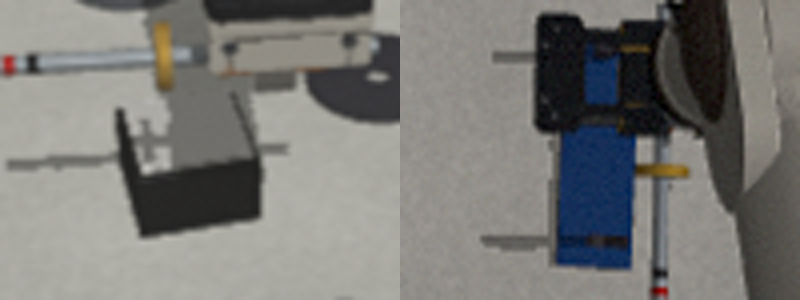

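Rod held level, free of the rest (collar at side-crop (163,57), top-crop (662,172)). Moving to the pre-insertion pose.

Request:
servo_tool(
  motion=[
    [[-1.07,2.96,0],[0,0,0],0],
    [[-1.07,2.96,0],[0,0,0],0],
    [[-1.07,2.96,0],[0,0,0],0],
    [[-1.07,2.96,0],[0,0,0],0],
    [[-1.07,2.96,0],[0,0,0],0],
    [[-1.07,2.96,0],[0,0,0],0],
    [[-1.07,2.96,0],[0,0,0],0],
    [[-1.07,2.96,0],[0,0,0],0],
    [[-1.07,2.96,0],[0,0,0],0],
    [[-1.07,2.96,0],[0,0,0],0],
    [[0,0,0],[1.36,-2.78,5.08],0],
    [[0,0,0],[1.36,-2.78,5.08],0],
    [[0,0,0],[1.36,-2.78,5.08],0],
    [[0,0,0],[1.36,-2.78,5.08],0],
    [[0,0,0],[1.36,-2.78,5.08],0],
    [[0,0,0],[1.36,-2.78,5.08],0],
    [[0,0,0],[1.36,-2.78,5.08],0],
    [[0,0,0],[1.36,-2.78,5.08],0],
    [[0,0,0],[1.36,-2.78,5.08],0],
    [[0,0,0],[1.36,-2.78,5.08],0],
  ],
)

```text
clock: 9.33
tcp_pos: [0.6419, 0.0083, 0.2504]
tcp_rot: [0.45, 0.855, -0.121, 0.229]
wrist_force: [0.4, -0.2, -1.9]
grip_width: 0.0154
gripper_force: 39.9
```

Request:
servo_tool(
  motion=[
    [[0,0,0],[0,0,0],0],
    [[0,0,0],[0,0,0],0],
  ],
)

```text
clock: 9.5
tcp_pos: [0.6421, 0.01, 0.2501]
tcp_rot: [0.445, 0.858, -0.12, 0.227]
wrist_force: [-0.2, -0.7, -2.4]
grip_width: 0.0158
gripper_force: 39.9
```

```bash
python3 - <<'E'
from h import *
np.set_printoptions(precision=4,suppress=True)
goal(*pre(.06))
im=[]
for c,(cx,cy) in (("side",(240,150)),("top",(195,210))):
    p,d=viewer.camera(c);np.savez(c+"3.npz",p=p,d=d)
    im.append(cv2.resize(p[cy-37:cy+38,cx-50:cx+50,::-1],(400,300),interpolation=cv2.INTER_CUBIC))
    s=readout.read_state();R=Ro.from_quat(s["tcp_rot"]).as_matrix();g=s["tcp_pos"]-.019*R[:,2];x=-R[:,0]
    for nm,o in(("tip",-.16),("collar",-.06)):
        print(c,nm,"predicted px",proj(c,g+o*x), "crop",((proj(c,g+o*x)[0]-[cx-50,cy-37]+.5)*4))
    print("mouth pred",proj(c,MO))
cv2.imwrite("pics/g3.png",np.hstack(im))
E
```

```text
t 9.5 tcp [0.6421 0.01   0.2501] q [ 0.3   0.46 -0.81  1.79  0.95  1.15 -0.3 ] F [-0.2 -0.7 -2.4] grip 0.0158 39.9
shift now-axes cm [ 0.18 -0.01  0.65] shift goal-axes cm [ 0.18 -0.02  0.65] rot [-0.02 -0.24  0.43]
side tip predicted px [[248.7371 137.6043]] crop [236.9484 100.4171]
side collar predicted px [[268.9741 131.57  ]] crop [317.8965  76.2801]
mouth pred [[238.4157 142.9544]]
top tip predicted px [[205.1594 191.5377]] crop [242.6375  76.1509]
top collar predicted px [[228.5111 171.1046]] crop [336.0444  -5.5817]
mouth pred [[192.0787 203.0282]]
```

View pics/g3.png

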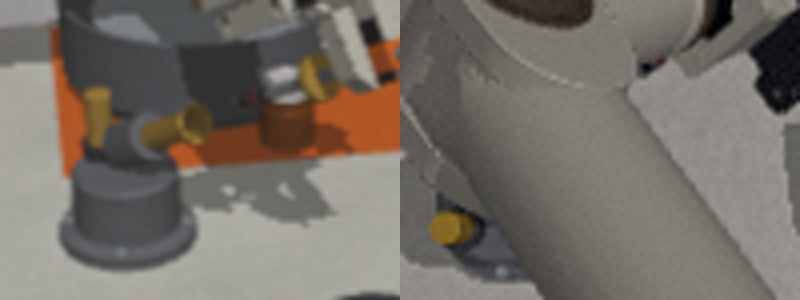

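Collar seen at side-crop (318,76), exactly where predicted, and tip near (240,100). The tube's mouth is where I modelled it. Correcting and entering slowly.

Request:
servo_tool(
  motion=[
    [[0.2,0,0.35],[0,-0.2,0.4],0],
    [[0,0,0.3],[0,0,0],0],
    [[0,0,0],[0,0,0],0],
    [[1,0,0],[0,0,0],0],
    [[1,0,0],[0,0,0],0],
    [[1,0,0],[0,0,0],0],
    [[0.8,0,0],[0,0,0],0],
    [[0,0,0],[0,0,0],0],
    [[0,0,0],[0,0,0],0],
  ],
)

```text
clock: 10.35
tcp_pos: [0.6249, 0.0356, 0.2258]
tcp_rot: [0.45, 0.855, -0.12, 0.23]
wrist_force: [-0.6, -0.0, -0.8]
grip_width: 0.0157
gripper_force: 39.9
```

```bash
python3 - <<'E'
from h import *
np.set_printoptions(precision=4,suppress=True)
goal(*pre(.02))
c,cx,cy="side",235,145
p,d=viewer.camera(c)
cv2.imwrite("pics/g4.png",cv2.resize(p[cy-24:cy+24,cx-32:cx+32,::-1],(800,600),interpolation=cv2.INTER_CUBIC))
s=readout.read_state();R=Ro.from_quat(s["tcp_rot"]).as_matrix();g=s["tcp_pos"]-.019*R[:,2];x=-R[:,0]
for P in(g-.16*x,g-.06*x,MO,MO-.11*ZT): print((proj(c,P)[0]-[cx-32,cy-24]+.5)*12.5)
E
```

```text
t 10.35 tcp [0.6249 0.0356 0.2258] q [ 0.24  0.47 -0.81  1.84  0.98  1.15 -0.41] F [-0.6 -0.  -0.8] grip 0.0157 39.9
shift now-axes cm [ 0.3  -0.07  0.08] shift goal-axes cm [ 0.3  -0.07  0.08] rot [ 0.03  0.1  -0.23]
[504.8101 262.3717]
[740.7081 191.7276]
[448.9468 280.6794]
[228.5877 345.7739]
```

View pics/g4.png

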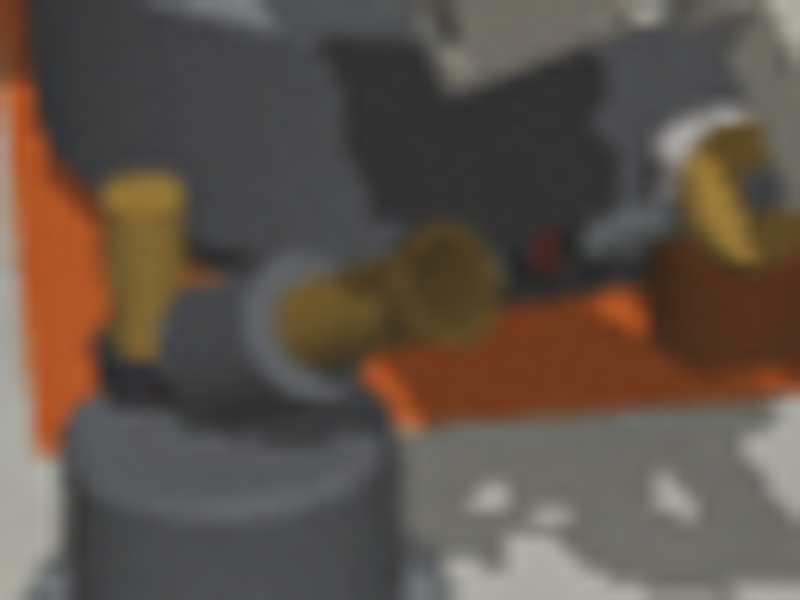

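The tip at (507,263) points at the mouth centre (450,282), with the bands at (545,252). Entering the flare.

Request:
servo_tool(
  motion=[
    [[0.5,0,0.1],[0,0,0],0],
    [[0.5,0,0],[0,0,0],0],
    [[0.5,0,0],[0,0,0],0],
    [[0.5,0,0],[0,0,0],0],
    [[0.5,0,0],[0,0,0],0],
    [[0.5,0,0],[0,0,0],0],
    [[0.5,0,0],[0,0,0],0],
    [[0,0,0],[0,0,0],0],
  ],
)

```text
clock: 11.07
tcp_pos: [0.6077, 0.0604, 0.2069]
tcp_rot: [0.45, 0.855, -0.12, 0.23]
wrist_force: [-0.7, -0.0, -2.0]
grip_width: 0.0153
gripper_force: 39.9
```

```bash
python3 -c "
from h import *
goal(*pre(-.02))"
```

```text
t 11.07 tcp [0.6077 0.0604 0.2069] q [ 0.19  0.49 -0.81  1.87  0.99  1.15 -0.49] F [-0.7 -0.  -2. ] grip 0.0153 39.9
shift now-axes cm [ 0.75 -0.06 -0.04] shift goal-axes cm [ 0.75 -0.06 -0.04] rot [ 0.01  0.06 -0.25]
```

Request:
servo_tool(
  motion=[
    [[0.5,0,0],[0,0,0],0],
    [[0.5,0,0],[0,0,0],0],
    [[0.5,0,0],[0,0,0],0],
    [[0.5,0,0],[0,0,0],0],
    [[0,0,0],[0,0,0],0],
  ],
)

```text
clock: 11.48
tcp_pos: [0.5979, 0.0746, 0.1969]
tcp_rot: [0.45, 0.855, -0.12, 0.23]
wrist_force: [-0.8, -0.5, -2.1]
grip_width: 0.016
gripper_force: 39.9
```

Inside the bore with no side force. Going on.

Request:
servo_tool(
  motion=[
    [[0.5,0,0],[0,0,0],0],
    [[0.5,0,0],[0,0,0],0],
    [[0.5,0,0],[0,0,0],0],
    [[0.5,0,0],[0,0,0],0],
    [[0.5,0,0],[0,0,0],0],
    [[0,0,0],[0,0,0],0],
  ],
)

```text
clock: 11.98
tcp_pos: [0.5857, 0.0925, 0.1843]
tcp_rot: [0.45, 0.855, -0.12, 0.23]
wrist_force: [-1.0, 0.7, -2.4]
grip_width: 0.0159
gripper_force: 39.9
```

```bash
python3 -c "
from h import *
goal(*pre(-.10))"
```

```text
t 11.98 tcp [0.5857 0.0925 0.1843] q [ 0.12  0.51 -0.81  1.9   1.01  1.16 -0.59] F [-1.   0.7 -2.4] grip 0.0159 39.9
shift now-axes cm [ 4.25 -0.1  -0.05] shift goal-axes cm [ 4.25 -0.08 -0.05] rot [ 0.01  0.06 -0.25]
```

Request:
servo_tool(
  motion=[
    [[0.5,0,0],[0,0,0],0],
    [[0.5,0,0],[0,0,0],0],
    [[0.5,0,0],[0,0,0],0],
    [[0.5,0,0],[0,0,0],0],
    [[0.5,0,0],[0,0,0],0],
    [[0.5,0,0],[0,0,0],0],
    [[0,0,0],[0,0,0],0],
  ],
)

```text
clock: 12.57
tcp_pos: [0.5712, 0.1139, 0.1693]
tcp_rot: [0.45, 0.854, -0.12, 0.23]
wrist_force: [-0.4, 0.3, -1.3]
grip_width: 0.0157
gripper_force: 39.9
```

```bash
python3 -c "
from h import *
goal(*pre(-.10))"
```

```text
t 12.57 tcp [0.5712 0.1139 0.1693] q [ 0.07  0.53 -0.81  1.92  1.02  1.16 -0.66] F [-0.4  0.3 -1.3] grip 0.0157 39.9
shift now-axes cm [ 1.26 -0.1  -0.06] shift goal-axes cm [ 1.26 -0.1  -0.06] rot [ 0.01  0.06 -0.26]
```

Request:
servo_tool(
  motion=[
    [[0.2,0,0],[0,0,0],0],
    [[0.2,0,0],[0,0,0],0],
    [[0.2,0,0],[0,0,0],0],
    [[0.2,0,0],[0,0,0],0],
    [[0.1,0,0],[0,0,0],0],
    [[0,0,0],[0,0,0],0],
  ],
)

```text
clock: 13.07
tcp_pos: [0.5675, 0.1193, 0.1654]
tcp_rot: [0.451, 0.854, -0.12, 0.23]
wrist_force: [-0.4, 0.1, -2.2]
grip_width: 0.0157
gripper_force: 39.9
```

Request:
servo_tool(
  motion=[
    [[0.2,0,0],[0,0,0],0],
    [[0.1,0,0],[0,0,0],0],
    [[0.1,0,0],[0,0,0],0],
    [[0,0,0],[0,0,0],0],
  ],
)

```text
clock: 13.4
tcp_pos: [0.566, 0.1215, 0.1638]
tcp_rot: [0.451, 0.854, -0.12, 0.231]
wrist_force: [0.6, -1.8, -0.9]
grip_width: 0.0157
gripper_force: 39.9
```

Request:
servo_tool(
  motion=[
    [[0.1,0,0],[0,0,0],0],
    [[0.1,0,0],[0,0,0],0],
    [[0,0,0],[0,0,0],0],
    [[0,0,0],[0,0,0],0],
  ],
)

```text
clock: 13.73
tcp_pos: [0.566, 0.1215, 0.1637]
tcp_rot: [0.451, 0.853, -0.121, 0.232]
wrist_force: [3.6, -4.6, 4.2]
grip_width: 0.0158
gripper_force: 39.9
```

```bash
python3 - <<'E'
from h import *
goal(*pre(-.10))
c,cx,cy="side",240,145
p,d=viewer.camera(c)
cv2.imwrite("pics/g5.png",cv2.resize(p[cy-24:cy+24,cx-32:cx+32,::-1],(640,480),interpolation=cv2.INTER_CUBIC))
E
```

```text
t 13.73 tcp [0.566  0.1215 0.1637] q [ 0.05  0.54 -0.81  1.92  1.03  1.17 -0.69] F [ 3.6 -4.6  4.2] grip 0.0158 39.9
shift now-axes cm [ 0.18 -0.11 -0.08] shift goal-axes cm [ 0.18 -0.11 -0.08] rot [-0.04  0.34 -0.47]
```

View pics/g5.png

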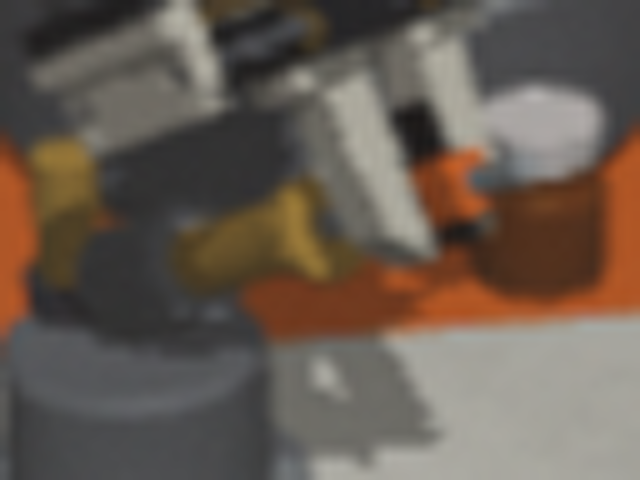

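The collar sits flush on the mouth (crop ≈(320,240)), the TCP has stopped, and the axial force is about 8 N. Holding for a bit over a second.

Request:
servo_tool(
  motion=[
    [[0,0,0],[0,0,0],0],
    [[0,0,0],[0,0,0],0],
    [[0,0,0],[0,0,0],0],
    [[0,0,0],[0,0,0],0],
    [[0,0,0],[0,0,0],0],
    [[0,0,0],[0,0,0],0],
    [[0,0,0],[0,0,0],0],
    [[0,0,0],[0,0,0],0],
    [[0,0,0],[0,0,0],0],
    [[0,0,0],[0,0,0],0],
    [[0,0,0],[0,0,0],0],
    [[0,0,0],[0,0,0],0],
    [[0,0,0],[0,0,0],0],
    [[0,0,0],[0,0,0],0],
    [[0,0,0],[0,0,0],0],
  ],
)

```text
clock: 15.03
tcp_pos: [0.566, 0.1215, 0.1637]
tcp_rot: [0.452, 0.853, -0.121, 0.232]
wrist_force: [2.9, -5.2, 3.6]
grip_width: 0.0159
gripper_force: 39.9
```

Request:
servo_tool(
  motion=[
    [[-0.3,0,0],[0,0,0],0],
    [[-0.5,0,0],[0,0,0],0],
    [[-0.8,0,0],[0,0,0],0],
    [[-1,0,0],[0,0,0],0],
    [[-1,0,0],[0,0,0],0],
    [[-1,0,0],[0,0,0],0],
    [[-1,0,0],[0,0,0],0],
    [[-1,0,0],[0,0,0],0],
    [[-1,0,0],[0,0,0],0],
    [[-1,0,0],[0,0,0],0],
    [[-1,0,0],[0,0,0],0],
    [[-1,0,0],[0,0,0],0],
    [[-1.5,0,0],[0,0,0],0],
    [[-1.5,0,0],[0,0,0],0],
    [[-1.5,0,0],[0,0,0],0],
    [[-1.5,0,0],[0,0,0],0],
    [[0,0,0],[0,0,0],0],
    [[0,0,0],[0,0,0],0],
  ],
)

```text
clock: 16.53
tcp_pos: [0.6458, 0.0038, 0.246]
tcp_rot: [0.452, 0.853, -0.12, 0.231]
wrist_force: [0.3, 0.9, -2.2]
grip_width: 0.0158
gripper_force: 39.9
```

```bash
python3 - <<'E'
from h import *
x=ax(-55.3);R=Rrod(x);T=np.array([.493,-.0614,.09])
print(T+.16*x+.019*R[:,2]);goal(T+.16*x+.019*R[:,2],R)
E
```

```text
[ 0.58408472 -0.19294305  0.071     ]
t 16.53 tcp [0.6458 0.0038 0.246 ] q [ 0.3   0.46 -0.8   1.79  0.96  1.14 -0.32] F [ 0.3  0.9 -2.2] grip 0.0158 39.9
shift now-axes cm [ -2.31 -16.24  21.51] shift goal-axes cm [-12.67 -16.27  17.5 ] rot [ 0.09 30.12 -0.47]
```

Request:
servo_tool(
  motion=[
    [[0,0,0],[0,5,-0.1],0],
    [[0,0,0],[0,5,-0.1],0],
    [[0,0,0],[0,5,-0.1],0],
    [[0,0,0],[0,5,-0.1],0],
    [[0,0,0],[0,5,0],0],
    [[0,0,0],[0,5,0],0],
    [[-1.6,-2.05,0],[0,0,0],0],
    [[-1.6,-2.05,0],[0,0,0],0],
    [[-1.6,-2.05,0],[0,0,0],0],
    [[-1.6,-2.05,0],[0,0,0],0],
    [[-1.6,-2.05,0],[0,0,0],0],
    [[-1.6,-2.05,0],[0,0,0],0],
    [[-1.6,-2.05,0],[0,0,0],0],
    [[-1.5,-1.9,0],[0,0,0],0],
    [[0,0,2.0],[0,0,0],0],
    [[0,0,2.0],[0,0,0],0],
    [[0,0,2.0],[0,0,0],0],
    [[0,0,2.0],[0,0,0],0],
    [[0,0,0],[0,0,0],0],
    [[0,0,0],[0,0,0],0],
  ],
)

```text
clock: 18.2
tcp_pos: [0.5836, -0.1911, 0.1648]
tcp_rot: [0.463, 0.886, -0.0, -0.001]
wrist_force: [0.4, 0.7, -0.2]
grip_width: 0.0155
gripper_force: 39.9
```

```bash
python3 - <<'E'
from h import *
x=ax(-55.3);R=Rrod(x);T=np.array([.493,-.0614,.09])
goal(T+.16*x+.019*R[:,2],R)
E
```

```text
t 18.2 tcp [ 0.5836 -0.1911  0.1648] q [ 0.92  0.64 -0.91  1.69  0.56  1.09  0.44] F [ 0.4  0.7 -0.2] grip 0.0155 39.9
shift now-axes cm [-0.19 -0.06  9.38] shift goal-axes cm [-0.18 -0.07  9.38] rot [-0.05 -0.04  0.16]
```

Request:
servo_tool(
  motion=[
    [[-0.1,0,1.3],[0,0,0.2],0],
    [[-0.1,-0.1,1.3],[0,0,0],0],
    [[0,0,1.3],[0,0,0],0],
    [[0,0,1.3],[0,0,0],0],
    [[0,0,1.3],[0,0,0],0],
    [[0,0,1.3],[0,0,0],0],
    [[0,0,1.0],[0,0,0],0],
    [[0,0,0.6],[0,0,0],0],
    [[0,0,0],[0,0,0],0],
    [[0,0,0],[0,0,0],0],
  ],
)

```text
clock: 19.03
tcp_pos: [0.5851, -0.1944, 0.0717]
tcp_rot: [0.465, 0.885, -0.0, 0.001]
wrist_force: [0.5, 0.2, -2.3]
grip_width: 0.0159
gripper_force: 39.9
```

```bash
python3 - <<'E'
from h import *
np.set_printoptions(precision=4,suppress=True)
x=ax(-55.3);R=Rrod(x);T=np.array([.493,-.0614,.09])
goal(T+.16*x+.019*R[:,2],R)
im=[]
s=readout.read_state();R=Ro.from_quat(s["tcp_rot"]).as_matrix();g=s["tcp_pos"]-.019*R[:,2];x=-R[:,0];print("tip",g-.16*x)
for c,(cx,cy) in (("side",(240,220)),("top",(280,212))):
    p,d=viewer.camera(c);np.savez(c+"5.npz",p=p,d=d)
    im.append(cv2.resize(p[cy-37:cy+38,cx-50:cx+50,::-1],(400,300),interpolation=cv2.INTER_CUBIC))
    for P in(g-.16*x,g-.06*x,[.493,-.0614,.06]): print(c,(proj(c,P)[0]-[cx-50,cy-37]+.5)*4)
cv2.imwrite("pics/g6.png",np.hstack(im))
E
```

```text
t 19.03 tcp [ 0.5851 -0.1944  0.0717] q [ 0.86  0.75 -0.82  1.74  0.67  0.95  0.37] F [ 0.5  0.2 -2.3] grip 0.0159 39.9
shift now-axes cm [ 0.18 -0.    0.07] shift goal-axes cm [0.18 0.   0.07] rot [ 0.04  0.09 -0.13]
tip [ 0.4943 -0.0627  0.0904]
side [188.5534  72.7512]
side [287.6298 136.1188]
side [187.9452 106.3796]
top [174.9098 156.3   ]
top [281.3002  78.4585]
top [172.7103 159.6636]
```

View pics/g6.png

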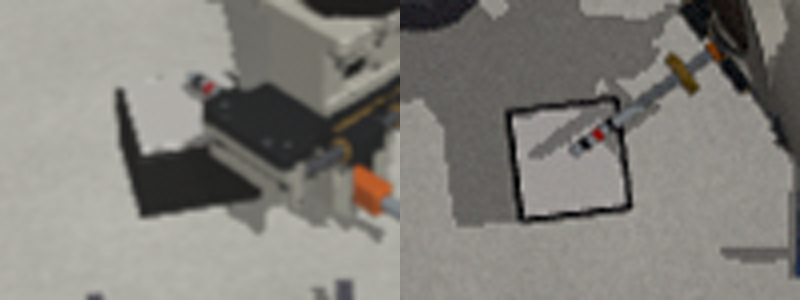

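The top view shows the tip at (571,154) and the tile centre at (568,159). The tip is over the middle within about 2 mm. I'll shift it 2 mm forward and check level and height from depth.

Request:
servo_tool(
  motion=[
    [[0.2,0,0],[0,0,0],0],
    [[0,0,0],[0,0,0],0],
    [[0,0,0],[0,0,0],0],
    [[0,0,0],[0,0,0],0],
    [[0,0,0],[0,0,0],0],
    [[0,0,0],[0,0,0],0],
  ],
)

```text
clock: 19.63
tcp_pos: [0.584, -0.1932, 0.072]
tcp_rot: [0.465, 0.885, -0.0, 0.001]
wrist_force: [-0.0, 1.0, -1.3]
grip_width: 0.0154
gripper_force: 39.9
```

```bash
python3 - <<'E'
from h import *
np.set_printoptions(precision=4,suppress=True)
p,d=viewer.camera("top");X=cloud("top",p,d)
s=readout.read_state();R=Ro.from_quat(s["tcp_rot"]).as_matrix();g=s["tcp_pos"]-.019*R[:,2];x=-R[:,0];tip=g-.16*x
print(s["clock"],"tip",tip,"F",s["wrist_force"],"tilt",np.degrees(np.arcsin(x[2])))
r=(X-g);a=r@x;l=r@R[:,1]
m=(abs(l)<.006)&(a<-.07)&(a>-.17)&(X[...,2]>.075)&(X[...,2]<.12)
print(m.sum(),"a",a[m].min(),"slope deg",np.degrees(np.polyfit(a[m],X[m][:,2],1)[0]),"z top at tip",np.polyval(np.polyfit(a[m],X[m][:,2],1),-.16),"lat",np.polyfit(a[m],l[m],1))
hs=cv2.cvtColor(p,cv2.COLOR_RGB2HSV);w=X[(abs(X[...,0]-.493)<.06)&(abs(X[...,1]+.06)<.06)&(abs(X[...,2]-.06)<.008)&(hs[...,2]>60)]
print("tile z",np.median(w[:,2]))
E
```

```text
19.6833 tip [ 0.4932 -0.0613  0.0906] F [-0.0798  0.5055 -1.9792] tilt 0.1206172255305829
90 a -0.16208924787114237 slope deg 0.0721169776516038 z top at tip 0.0935977882542901 lat [-0.0047  0.0009]
tile z 0.05989916920234669
```

The rod is level to 0.1°, its axis is about 3 cm above the tile, and the tip is centred. Handing in.

```bash
python3 -c "
from station import order
print(order.hand_in())"
```

```text
the job is handed in; nothing more can be done
None
```

I slid the gauge rod down the tube until its collar stopped on the mouth and held it there at about 8 N for over a second. I then drew it out and handed in at about 20 s, still holding it level with the tip over the middle of the tile, about 3 cm up.

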